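Find the worn microscope isolation foot and flag it

ROBOT

A 6-joint arm with a two-finger parallel gripper is mounted at the origin on the work surface. World frame = base frame: x ahead of the robot, y to its left, z up, the work surface at z = 0. Lengths are in m, angles in rad, forces in N, time in s.
With the tool pointing down it reaches from about 0.275 to 0.825 m from the base axis. Payload 5.2 kg.
Tool frame: the origin (TCP) lies on the centre line of the jaws, within the pads' length; the fingertips stand ahead of it and the grasp point (between the pads) lies 6 mm ahead of it (finger_overhang is the z of the fingertips in the tool frame, in m); z points along the fingers, y is the line along which they close (so a half turn about z gives the same grasp; the last joint's range is limited). The gripper opens to 93 mm and grips with 3 to 60 N. Pads are 15 mm wide; open, the fingers measure 128 mm over their backs; the gripper's body (75 mm by 188 mm) begins 65 mm behind the grasp point.
Start: joints at [-1.478, 0.259, 1.535, -0, 1.348, -0.203], TCP at [0.16, -0.526, 0.244] pointing down, gripper open.
Joint ranges: [-3.14, 3.14], [-0.91, 2.08], [0.19, 2.58], [-1.22, 4.36], [0.22, 2.71], [-3.12, 3.12]. Speed limits (rad/s): [2.57, 2.57, 3.14, 3.14, 3.14, 3.14].

INTERFACE

Orientations are given as a 3x3 rotation matrix whose columns are the frame's x, y, z axes.
In Python, from cell import * gives the robot as it stands.
- The arm moves only by the tool jog_arm, never from a script. Its argument "commands" is a list of rows, each an object with "delta_pos": the shift along the tool's x, y, z in mm, a list of three; "twist": the turn, a rotation vector about the tool's x, y, z in degrees, a list of three; "fingers": the closure in counts, from 0 (fully open) to 255 (shut). A call has 1 to 5 rows; each row is the pose to reach, as a shift and turn from the pose commanded when the call began, along the tool's axes at that moment; what a row does not reach only later rows make up. A row lasts 1/8 s, in which the tool goes at most 62.5 mm and 10.7 degrees, less where a joint would pass 70% of its speed; a pose out of reach is approached as far as the arm can. A call with a gripper value outside its range is refused whole. The fingers move at their own pace and stop on an object; "force" is the grip in N (left out, the last holds). Time passes only in rows, so rows that repeat a pose let the fingers close. It gives the time, the measured TCP pose, the force, the opening and the grip force at its end, in the units of the state.
- get_obs(): the state, without advancing time (a new reading comes with each control period).
- read_camera(name): name is "side" or "top" or "wrist"; returns the picture (384x512x3 uint8, red, green, blue); there is no depth.
- camera_params(name): a dict with "K" (3x3 intrinsics, pixels), "D" ([k1, k2, p1, p2, k3] as OpenCV has them; the pictures are not rectified), "rvec" (rotation vector, rad) and "tvec" (3), from world to camera coordinates, as OpenCV has them; the wrist camera has in their place "mount" (4x4, takes a point from camera to tool coordinates, whose origin is the TCP and whose axes are the flange's). Camera axes: x right, y down, z forward; pixel columns grow to the right and rows downward; lengths in m; the calibration is good to about 2 mm. A picture is of the moment at which its call begins: read the wrist's pose just before it. camera_params takes no time and is no camera call.
- finish_job(): hands the job in; it is judged then, once.
Trained networks look in the newest picture that a camera, given by its name, has taken for a name from the list of things; names that differ only in an ending like _2 or _b are one class to them, and where a whole thing is asked for, a point or a joint stands for the part that bears it (a point fixed in the world has none). Each returns a list of dicts, best first, with "score" (0 to 1); they miss things now and then, are a little off and sometimes report something else, mostly with a low value. They report only what shows in the picture. A call takes as long as a camera call. They do not tell look-alikes from the thing itself.
- silhouettes(camera, name): "pixels" (384x512 bool, what is visible of it) and "extent" ([left, top, right, bottom] in pixels, round what is visible of it).
- pinpoint(camera, name): "uv" ([column, row] in pixels: a listed point, or the origin of a listed thing).
The state is a dict: "time_s": time; "joints": joint angles; "dq": joint speeds; "joint_efforts": joint torques, N m; "ee_pos": TCP position; "tool_rot": TCP orientation; "wrist_force": force on the tool from outside, world axes, zero at the start; "wrist_torque": the same for the moment, N m; "opening": opening from 0.0 (shut) to 1.0 (fully open); "gripper_force": force on a finger pad.
Only numpy, scipy, OpenCV 4.12 (cv2) and the standard library are available. Lean on these libraries where they do the work, as an engineer would, in place of code of your own. Each camera call takes 0.05 s, during which the arm holds its last target. There are 200 camera calls.

TASK

One of the three spring isolation feet for the microscope has gone soft: working from the robot's left to its right, press each foot's round rubber pad at least halfway down, one at a time, and feel which is the softest. Then push the metal tag at the near end of that softest foot fully down into its plate, let go, and leave the other two tags up. Only press with the fingertips: do not lift or shift the feet, and leave the other things on the desk alone.

Things in the scene. Friction and masses are not known exactly. Their poses are not given: they have to be found in the camera images.
- foot_a: One of three outwardly identical microscope isolation feet, loose on the desk (about 1 kg, rubber underside): a grey base 160 x 84 x 24 mm high, and above it on springs a white plate 150 x 74 mm, its top 52 mm above the desk. Origin: centre of the underside; x along the 160 mm length, z up. The plate carries a round pad centred 35 mm from the origin along +x (the end away from the robot, give or take 20 degrees of yaw) and a tag 45 mm along -x (the end near the robot).
- pad_a_top (a point): Centre of the top of foot_a's pad, a black rubber disc of 56 mm diameter fixed on the plate, 58 mm above the desk when up. Moves down with the plate.
- plate_a (a joint): How far foot_a's sprung plate, with pad and tag, is pressed down, in m: 0 up, 0.012 at its stop. It goes straight down and springs back up when released. The softest of the three needs about 2 N at 6 mm and 3 N at its stop; each of the other two needs 6.5 to 8.5 N at 6 mm and 12 to 15 N at its stop. Which is the softest cannot be seen.
- tag_a_top (a point): Centre of the top of foot_a's tag: an aluminium T-shaped tab standing out of the plate, its head 18 mm (along the foot's x) x 30 mm x 5 mm, 74 mm above the desk when tag and plate are up, 60 mm when the tag alone is down. Moves with tag and plate.
- tag_a (a joint): How far foot_a's tag is pushed down into its plate, in m: 0 up, 0.014 fully down at its stop. It slides straight down against about 4 N of friction and stays where it is left; the sprung plate yields under this push, so that on the softest foot the plate first goes down to its stop (26 mm down in all), and then springs back up when let go.
- foot_b: One of three outwardly identical microscope isolation feet, loose on the desk (about 1 kg, rubber underside): a grey base 160 x 84 x 24 mm high, and above it on springs a white plate 150 x 74 mm, its top 52 mm above the desk. Origin: centre of the underside; x along the 160 mm length, z up. The plate carries a round pad centred 35 mm from the origin along +x (the end away from the robot, give or take 20 degrees of yaw) and a tag 45 mm along -x (the end near the robot).
- pad_b_top (a point): Centre of the top of foot_b's pad, a black rubber disc of 56 mm diameter fixed on the plate, 58 mm above the desk when up. Moves down with the plate.
- plate_b (a joint): How far foot_b's sprung plate, with pad and tag, is pressed down, in m: 0 up, 0.012 at its stop. It goes straight down and springs back up when released. The softest of the three needs about 2 N at 6 mm and 3 N at its stop; each of the other two needs 6.5 to 8.5 N at 6 mm and 12 to 15 N at its stop. Which is the softest cannot be seen.
- tag_b_top (a point): Centre of the top of foot_b's tag: an aluminium T-shaped tab standing out of the plate, its head 18 mm (along the foot's x) x 30 mm x 5 mm, 74 mm above the desk when tag and plate are up, 60 mm when the tag alone is down. Moves with tag and plate.
- tag_b (a joint): How far foot_b's tag is pushed down into its plate, in m: 0 up, 0.014 fully down at its stop. It slides straight down against about 4 N of friction and stays where it is left; the sprung plate yields under this push, so that on the softest foot the plate first goes down to its stop (26 mm down in all), and then springs back up when let go.
- foot_c: One of three outwardly identical microscope isolation feet, loose on the desk (about 1 kg, rubber underside): a grey base 160 x 84 x 24 mm high, and above it on springs a white plate 150 x 74 mm, its top 52 mm above the desk. Origin: centre of the underside; x along the 160 mm length, z up. The plate carries a round pad centred 35 mm from the origin along +x (the end away from the robot, give or take 20 degrees of yaw) and a tag 45 mm along -x (the end near the robot).
- pad_c_top (a point): Centre of the top of foot_c's pad, a black rubber disc of 56 mm diameter fixed on the plate, 58 mm above the desk when up. Moves down with the plate.
- plate_c (a joint): How far foot_c's sprung plate, with pad and tag, is pressed down, in m: 0 up, 0.012 at its stop. It goes straight down and springs back up when released. The softest of the three needs about 2 N at 6 mm and 3 N at its stop; each of the other two needs 6.5 to 8.5 N at 6 mm and 12 to 15 N at its stop. Which is the softest cannot be seen.
- tag_c_top (a point): Centre of the top of foot_c's tag: an aluminium T-shaped tab standing out of the plate, its head 18 mm (along the foot's x) x 30 mm x 5 mm, 74 mm above the desk when tag and plate are up, 60 mm when the tag alone is down. Moves with tag and plate.
- tag_c (a joint): How far foot_c's tag is pushed down into its plate, in m: 0 up, 0.014 fully down at its stop. It slides straight down against about 4 N of friction and stays where it is left; the sprung plate yields under this push, so that on the softest foot the plate first goes down to its stop (26 mm down in all), and then springs back up when let go.
- vial: Bystander, loose: small glass specimen vial with white cap, 34 dia x 55 tall mm. Origin: centre of its underside.
- eyepiece: Bystander, loose: black microscope eyepiece standing on end, 38 dia x 52 tall mm. Origin: centre of its underside.
- stain_jar: Bystander, loose: amber glass jar with black cap, 36 dia x 62 tall mm. Origin: centre of its underside.
- slide_box: Bystander, loose: closed slide box, 81 x 35 x 32 tall mm. Origin: centre of its underside.
- petri_dish: Bystander, loose: covered glass dish, 84 dia x 15 tall mm. Origin: centre of its underside.
- mouse: Bystander, loose: black computer mouse, 108 x 60 x 30 tall mm. Origin: centre of its underside.
- forceps: Bystander, loose: steel forceps lying flat, 125 x 12 x 8 mm. Origin: centre of its underside.
Things that resemble listed ones, but are neither listed nor needed, are in the scene too. What is shaped like the foot_a but pink or purple is not meant.

How it is judged:
By the outcome, as a careful person would: the job done as asked, in the order asked, and still so for the second after the job is handed in, with the robot touching nothing.
It also fails if it takes over 54 s, if anything falls off the work surface, if the arm or the gripper's body presses on something with over 40 N, if the wrist force passes 120 N, or if a joint passes its speed limit or range.

## Working session

There is one attempt and no reset: what is moved stays moved. The work goes in short steps, Python scripts to look and compute and a tool call to move; the robot and the scene stay as the last step left them, time stands still between calls to the robot, and variables do not carry over. Pictures are saved under pics/ and viewed, at most 10 in all, crops included, and the job is handed in when it is done.

Besides the shell and the picture viewer there is one more tool, called after ">>>" as name(argument=value, ...) on one line, values as JSON. jog_arm: Moves the arm, as the interface text tells. Its arguments: {"type":"object","properties":{"commands":{"type":"array","items":{"type":"object","properties":{"delta_pos":{"type":"array","items":{"type":"number"}},"twist":{"type":"array","items":{"type":"number"}},"fingers":{"type":"number"}}}},"force":{"type":"number"}},"required":["commands"]}

```bash
mkdir -p pics; cat > h.py <<'E'
from cell import *
import numpy as np, cv2
def ray(cam,uv):
    p=camera_params(cam);R,_=cv2.Rodrigues(np.array(p["rvec"],float));t=np.array(p["tvec"],float).ravel()
    n=cv2.undistortPoints(np.array([[uv]],float),np.array(p["K"],float),np.array(p["D"],float))[0,0]
    return -R.T@t, R.T@np.array([n[0],n[1],1.])
def at(cam,uv,z):
    o,d=ray(cam,uv); return o+d*(z-o[2])/d[2]
E
python3 - <<'E'
from h import *
for c in("top","side"):
    im=read_camera(c); cv2.imwrite(f"pics/{c}0.png",cv2.resize(im[:,:,::-1],(800,600)))
    for n,z in(("pad_a_top",.058),("tag_a_top",.074),("foot_a",0)):
        for d in pinpoint(c,n): print(c,n,np.round(d["uv"]),round(d["score"],2),at(c,d["uv"],z).round(3))
o=get_obs();print(o["time_s"],o["tool_rot"],o["wrist_force"])
import cell; print([k for k in dir(cell) if 'over' in k], o.get("finger_overhang"), getattr(cell,"finger_overhang",None))
E
```

```text
top pad_a_top [321. 127.] 0.91 [ 0.781 -0.245  0.058]
top pad_a_top [386. 259.] 0.74 [ 0.301 -0.408  0.058]
top pad_a_top [338. 181.] 0.73 [ 0.579 -0.281  0.058]
top pad_a_top [226. 143.] 0.64 [0.751 0.097 0.058]
top pad_a_top [378. 202.] 0.56 [ 0.496 -0.409  0.058]
top pad_a_top [176. 220.] 0.38 [0.492 0.284 0.058]
top tag_a_top [352. 204.] 0.57 [ 0.496 -0.314  0.074]
top tag_a_top [342. 142.] 0.56 [ 0.716 -0.306  0.074]
top tag_a_top [266. 145.] 0.51 [ 0.727 -0.043  0.074]
top tag_a_top [367. 252.] 0.46 [ 0.33  -0.342  0.074]
top tag_a_top [205. 129.] 0.38 [0.803 0.164 0.074]
top tag_a_top [180. 195.] 0.33 [0.574 0.263 0.074]
top foot_a [183. 210.] 0.93 [0.538 0.266 0.   ]
top foot_a [343. 193.] 0.89 [ 0.549 -0.305  0.   ]
top foot_a [214. 144.] 0.74 [0.77 0.14 0.  ]
top foot_a [329. 138.] 0.62 [ 0.759 -0.281  0.   ]
top foot_a [266. 204.] 0.61 [ 0.535 -0.027  0.   ]
side pad_a_top [174. 195.] 0.95 [0.758 0.097 0.058]
side pad_a_top [295. 149.] 0.72 [ 0.591 -0.309  0.058]
side pad_a_top [235. 139.] 0.7 [ 0.79  -0.262  0.058]
side pad_a_top [394. 157.] 0.69 [ 0.298 -0.432  0.058]
side tag_a_top [144. 196.] 0.59 [0.808 0.16  0.074]
side tag_a_top [322. 154.] 0.53 [ 0.493 -0.298  0.074]
side tag_a_top [262. 132.] 0.47 [ 0.722 -0.325  0.074]
side foot_a [200. 280.] 0.96 [0.547 0.271 0.   ]
side foot_a [382. 177.] 0.92 [ 0.315 -0.388  0.   ]
side foot_a [309. 170.] 0.7 [ 0.533 -0.304  0.   ]
side foot_a [274. 214.] 0.7 [ 0.52 -0.04  0.  ]
side foot_a [164. 213.] 0.67 [0.782 0.122 0.   ]
side foot_a [249. 154.] 0.65 [ 0.75  -0.287  0.   ]
0.4 [[ 9.56569187e-01  2.91505383e-01 -3.92261149e-05]
 [ 2.91505381e-01 -9.56569140e-01  3.06327677e-04]
 [ 5.17736758e-05 -3.04458241e-04 -9.99999952e-01]] [ 0.76903351  0.24582483 -0.09524793]
['finger_overhang'] None 0.025
```

View pics/top0.png

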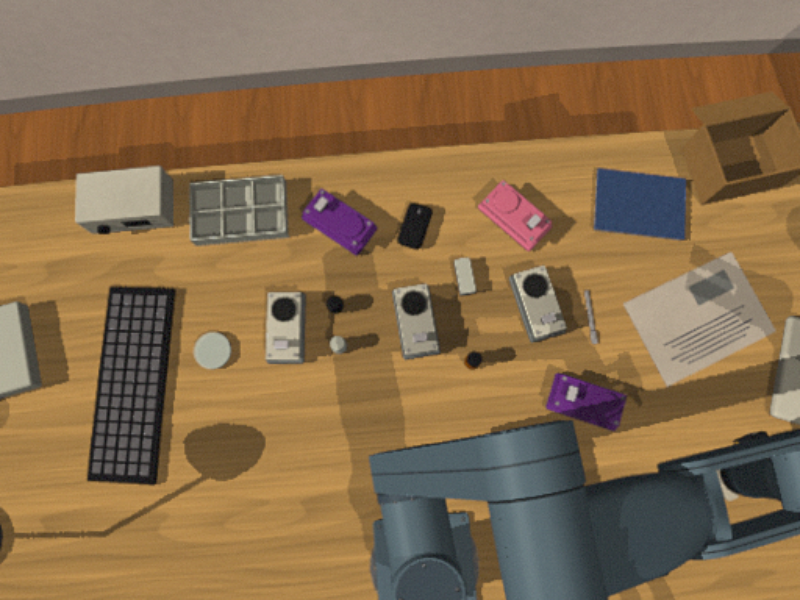

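View pics/side0.png

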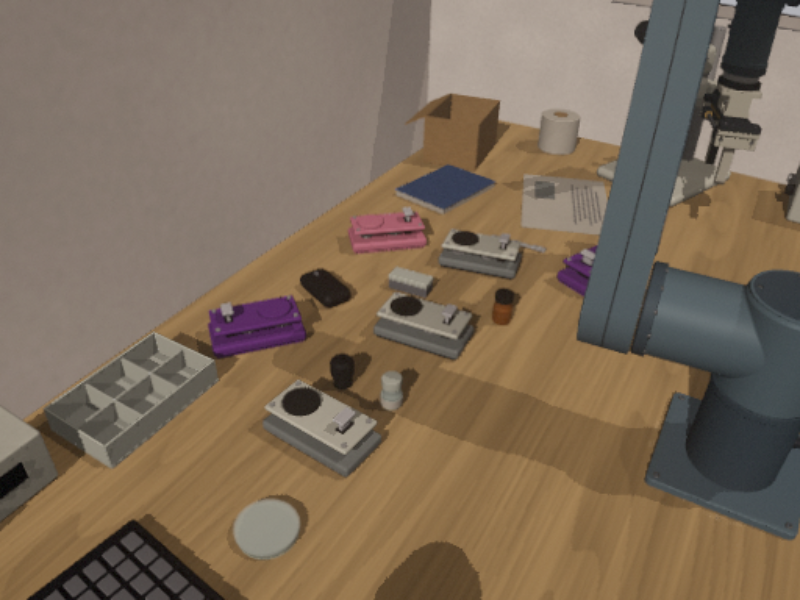

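The top view (800x600 scale) shows three grey-and-white feet, left to right at (285,325), (415,320) and (538,302). Their pads are at the far end and their tags near. The look-alikes are purple at (340,220), purple at (585,400) and pink at (515,215), and I exclude all three by colour. Next I'll measure the feet and check them in a crop.

```bash
python3 - <<'E'
from h import *
im=read_camera("top"); hsv=cv2.cvtColor(im,cv2.COLOR_RGB2HSV)
tiles=[]
for n,(pu,pv),(tu,tv) in(("L",(181.8,197.8),(180.5,219.5)),("M",(265,192.6),(269,216)),("R",(343,183),(349,200))):
    g=im.max(2).astype(int); yy,xx=np.mgrid[:384,:512]
    m=(g<60)&(np.hypot(xx-pu,yy-pv)<11)
    k,lab,st,c=cv2.connectedComponentsWithStats(m.astype(np.uint8)); i=1+np.argmax(st[1:,4])
    pad=at("top",c[i],.058)
    # white plate pixels -> world at z=.052, rect fit
    w=((hsv[:,:,1]<60)&(g>115)&(np.hypot(xx-(pu+tu)/2,yy-(pv+tv)/2)<32))|m
    w=cv2.morphologyEx(w.astype(np.uint8),cv2.MORPH_OPEN,np.ones((3,3)))
    k,lab,st2,_=cv2.connectedComponentsWithStats(w); j=lab[int(pv),int(pu)]
    P=np.argwhere(lab==j)[:,::-1]
    W=np.array([at("top",p,.052)[:2] for p in P],np.float32)
    r=cv2.minAreaRect(W*1000)
    T=[(d["uv"],round(d["score"],2)) for d in ()]
    print(n,"pad",pad.round(4),c[i].round(1),st[i],"rect",np.round(r[0]),np.round(r[1]),round(r[2],1),"tagpx",at("top",(tu,tv),.074).round(3))
    a,b=int((pu+tu)/2),int((pv+tv)/2); t=im[b-28:b+28,a-22:a+22].copy()
    tiles.append(cv2.resize(t,None,fx=6,fy=6,interpolation=cv2.INTER_CUBIC)); print("crop origin",a-22,b-28)
cv2.imwrite("pics/crop.png",np.hstack(tiles)[:,:,::-1])
E
```

```text
L pad [0.5691 0.2616 0.058 ] [181.2 197.5] [174 191  15  14 170] rect [533. 265.] [ 74. 150.] 85.4 tagpx [0.491 0.265 0.074]
crop origin 159 180
M pad [ 0.5583 -0.0241  0.058 ] [264.7 193.6] [257 187  16  14 178] rect [524. -23.] [149.  78.] 4.8 tagpx [ 0.477 -0.031  0.074]
crop origin 245 176
R pad [ 0.5745 -0.2936  0.058 ] [342.2 182.5] [335 176  15  14 170] rect [ 540. -300.] [151.  75.] 12.0 tagpx [ 0.509 -0.306  0.074]
crop origin 324 163
```

View pics/crop.png

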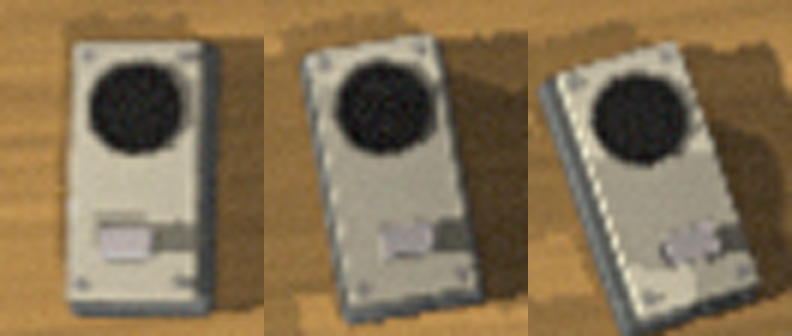

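>>> jog_arm(commands=[{"delta_pos": [0, 0, -30], "fingers": 255}, {"delta_pos": [0, 0, -30], "fingers": 255}], force=20)

```text
schema error: expected keys delta_pos, twist, fingers
```

The crop confirms it: black pads at the far end and bright metal tags near, at full-image pixels L (180,220), M (269,216) and R (351,203). Now I'll close the fingers and move to the left foot.

>>> jog_arm(commands=[{"delta_pos": [207, -212, 0], "twist": [0, 0, 17], "fingers": 255}, {"delta_pos": [207, -212, 0], "twist": [0, 0, 17], "fingers": 255}, {"delta_pos": [207, -212, 0], "twist": [0, 0, 17], "fingers": 255}, {"delta_pos": [207, -212, 0], "twist": [0, 0, 17], "fingers": 255}, {"delta_pos": [207, -212, 0], "twist": [0, 0, 17], "fingers": 255}], force=20)

```text
time_s: 1.08
ee_pos: [0.2971, -0.2607, 0.2439]
tool_rot: [[1.0, -0.0, 0.001], [-0.0, -1.0, -0.0], [0.001, 0.0, -1.0]]
wrist_force: [0.4, 0.3, 0.8]
opening: 0.511
gripper_force: 0.0
```

>>> jog_arm(commands=[{"delta_pos": [136, -262, 20], "twist": [0, 0, 0], "fingers": 255}, {"delta_pos": [136, -262, 20], "twist": [0, 0, 0], "fingers": 255}, {"delta_pos": [136, -262, 20], "twist": [0, 0, 0], "fingers": 255}, {"delta_pos": [136, -262, 20], "twist": [0, 0, 0], "fingers": 255}, {"delta_pos": [136, -262, 20], "twist": [0, 0, 0], "fingers": 255}])

```text
time_s: 1.7
ee_pos: [0.4335, 0.0013, 0.2238]
tool_rot: [[1.0, 0.001, 0.001], [0.001, -1.0, -0.0], [0.001, 0.0, -1.0]]
wrist_force: [1.2, -0.3, 0.5]
opening: 0.008
gripper_force: 0.0
```

>>> jog_arm(commands=[{"delta_pos": [136, -262, 45], "twist": [0, 0, 0], "fingers": 255}, {"delta_pos": [136, -262, 45], "twist": [0, 0, 0], "fingers": 255}, {"delta_pos": [136, -262, 45], "twist": [0, 0, 0], "fingers": 255}, {"delta_pos": [136, -262, 45], "twist": [0, 0, 0], "fingers": 255}, {"delta_pos": [136, -262, 45], "twist": [0, 0, 0], "fingers": 255}])

```text
time_s: 2.33
ee_pos: [0.5697, 0.2633, 0.1781]
tool_rot: [[1.0, 0.0, 0.0], [0.0, -1.0, 0.0], [0.0, -0.0, -1.0]]
wrist_force: [-0.2, -0.6, 0.5]
opening: 0.005
gripper_force: 0.0
```

```bash
cat >> h.py <<'E'
def wat(uv,z,o):
    p=camera_params("wrist");M=np.array(p["mount"],float);R=np.array(o["tool_rot"]);t=np.array(o["ee_pos"])
    n=cv2.undistortPoints(np.array([[uv]],float),np.array(p["K"],float),np.array(p["D"],float))[0,0]
    c=R@M[:3,3]+t; d=R@M[:3,:3]@np.array([n[0],n[1],1.]); return c+d*(z-c[2])/d[2]
E
python3 - <<'E'
from h import *
o=get_obs(); im=read_camera("wrist"); cv2.imwrite("pics/w1.png",im[:,:,::-1])
for n,z in(("pad_a_top",.058),("tag_a_top",.074)):
    for d in pinpoint("wrist",n): print(n,np.round(d["uv"]),round(d["score"],2),wat(d["uv"],z,o).round(4))
print(o["wrist_force"],o["ee_pos"])
E
```

```text
[-0.16774343 -0.63848238  0.47900732] [0.56969533 0.26328459 0.17805155]
```

View pics/w1.png

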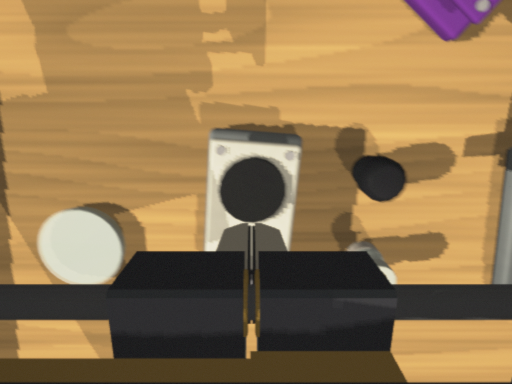

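The wrist view shows the left foot straight ahead, with its pad at (253,189) and the closed fingertips at about (252,240).

```bash
python3 - <<'E'
from h import *
o=get_obs(); print(wat((253,189),.058,o).round(4), camera_params("wrist")["mount"])
E
```

```text
[0.5712 0.2607 0.058 ] [[-2.10897657e-04 -9.65289717e-01 -2.61181387e-01  7.24587160e-02]
 [ 9.99999949e-01 -2.66087999e-04  1.75948076e-04  3.51564353e-04]
 [-2.39338101e-04 -2.61181337e-01  9.65289724e-01 -1.41371300e-01]
 [ 0.00000000e+00  0.00000000e+00  0.00000000e+00  1.00000000e+00]]
```

>>> jog_arm(commands=[{"delta_pos": [0, 0, 60], "twist": [0, 0, 0], "fingers": 255}, {"delta_pos": [0, 0, 82], "twist": [0, 0, 0], "fingers": 255}, {"delta_pos": [0, 0, 88], "twist": [0, 0, 0], "fingers": 255}, {"delta_pos": [0, 0, 88], "twist": [0, 0, 0], "fingers": 255}])

```text
time_s: 2.98
ee_pos: [0.5694, 0.2601, 0.0916]
tool_rot: [[1.0, -0.002, 0.001], [-0.002, -1.0, 0.0], [0.001, -0.0, -1.0]]
wrist_force: [-0.7, -0.8, 0.4]
opening: 0.007
gripper_force: 0.0
```

>>> jog_arm(commands=[{"delta_pos": [0, 0, 8], "twist": [0, 0, 0], "fingers": 255}, {"delta_pos": [0, 0, 12], "twist": [0, 0, 0], "fingers": 255}, {"delta_pos": [0, 0, 12], "twist": [0, 0, 0], "fingers": 255}])

```text
time_s: 3.35
ee_pos: [0.5701, 0.2608, 0.0797]
tool_rot: [[1.0, -0.001, 0.003], [-0.001, -1.0, 0.0], [0.003, -0.0, -1.0]]
wrist_force: [1.0, -0.6, 4.4]
opening: 0.004
gripper_force: 2.3
```

>>> jog_arm(commands=[{"delta_pos": [0, 0, 3], "twist": [0, 0, 0], "fingers": 255}, {"delta_pos": [0, 0, 6], "twist": [0, 0, 0], "fingers": 255}, {"delta_pos": [0, 0, 6], "twist": [0, 0, 0], "fingers": 255}, {"delta_pos": [0, 0, 6], "twist": [0, 0, 0], "fingers": 255}])

```text
time_s: 3.85
ee_pos: [0.5702, 0.2608, 0.0745]
tool_rot: [[1.0, -0.001, 0.003], [-0.001, -1.0, 0.0], [0.003, -0.0, -1.0]]
wrist_force: [0.8, -1.6, 9.2]
opening: 0.008
gripper_force: 4.6
```

Left foot: 9.2 N at about 8.5 mm, so it is stiff. Next, the middle foot.

>>> jog_arm(commands=[{"delta_pos": [0, 0, -60], "twist": [0, 0, 0], "fingers": 255}, {"delta_pos": [0, 0, -95], "twist": [0, 0, 0], "fingers": 255}, {"delta_pos": [-12, 142, -95], "twist": [0, 0, 0], "fingers": 255}, {"delta_pos": [-12, 142, -95], "twist": [0, 0, 0], "fingers": 255}, {"delta_pos": [-12, 142, -95], "twist": [0, 0, 0], "fingers": 255}])

```text
time_s: 4.47
ee_pos: [0.5561, 0.1161, 0.1676]
tool_rot: [[1.0, -0.004, -0.001], [-0.004, -1.0, -0.001], [-0.001, 0.001, -1.0]]
wrist_force: [-0.3, 0.2, 0.3]
opening: 0.006
gripper_force: 0.0
```

>>> jog_arm(commands=[{"delta_pos": [0, 142, 0], "twist": [0, 0, 0], "fingers": 255}, {"delta_pos": [0, 142, 0], "twist": [0, 0, 0], "fingers": 255}, {"delta_pos": [0, 142, 0], "twist": [0, 0, 0], "fingers": 255}, {"delta_pos": [0, 142, 40], "twist": [0, 0, 0], "fingers": 255}, {"delta_pos": [0, 142, 70], "twist": [0, 0, 0], "fingers": 255}])

```text
time_s: 5.1
ee_pos: [0.5565, -0.0223, 0.0965]
tool_rot: [[1.0, -0.001, -0.001], [-0.001, -1.0, 0.001], [-0.001, -0.001, -1.0]]
wrist_force: [-0.0, 0.1, -0.5]
opening: 0.009
gripper_force: 0.0
```

>>> jog_arm(commands=[{"delta_pos": [0, 0, 5], "twist": [0, 0, 0], "fingers": 255}, {"delta_pos": [0, 0, 8], "twist": [0, 0, 0], "fingers": 255}, {"delta_pos": [0, 0, 8], "twist": [0, 0, 0], "fingers": 255}])

```text
time_s: 5.48
ee_pos: [0.5576, -0.0229, 0.0907]
tool_rot: [[1.0, -0.0, 0.002], [-0.0, -1.0, -0.0], [0.002, 0.0, -1.0]]
wrist_force: [0.2, -0.3, 0.3]
opening: 0.005
gripper_force: 0.0
```

Positioned well, so I'll press to 0.0745.

>>> jog_arm(commands=[{"delta_pos": [0, 0, 8], "twist": [0, 0, 0], "fingers": 255}, {"delta_pos": [0, 0, 11], "twist": [0, 0, 0], "fingers": 255}, {"delta_pos": [0, 0, 11], "twist": [0, 0, 0], "fingers": 255}])

```text
time_s: 5.85
ee_pos: [0.557, -0.0232, 0.0787]
tool_rot: [[1.0, -0.001, 0.001], [-0.001, -1.0, 0.0], [0.001, -0.0, -1.0]]
wrist_force: [0.5, -0.4, 1.0]
opening: 0.005
gripper_force: 0.7
```

>>> jog_arm(commands=[{"delta_pos": [0, 0, 3], "twist": [0, 0, 0], "fingers": 255}, {"delta_pos": [0, 0, 6], "twist": [0, 0, 0], "fingers": 255}, {"delta_pos": [0, 0, 6], "twist": [0, 0, 0], "fingers": 255}, {"delta_pos": [0, 0, 6], "twist": [0, 0, 0], "fingers": 255}])

```text
time_s: 6.35
ee_pos: [0.557, -0.0232, 0.0728]
tool_rot: [[1.0, -0.001, 0.001], [-0.001, -1.0, -0.0], [0.001, 0.0, -1.0]]
wrist_force: [1.4, 0.8, 1.9]
opening: 0.008
gripper_force: 1.3
```

The middle foot is soft: about 1.9 N at 10 mm. The right foot still has to be pressed.

>>> jog_arm(commands=[{"delta_pos": [0, 0, -60], "twist": [0, 0, 0], "fingers": 255}, {"delta_pos": [0, 0, -97], "twist": [0, 0, 0], "fingers": 255}, {"delta_pos": [17, 135, -97], "twist": [0, 0, 0], "fingers": 255}, {"delta_pos": [17, 135, -97], "twist": [0, 0, 0], "fingers": 255}, {"delta_pos": [17, 135, -97], "twist": [0, 0, 0], "fingers": 255}])

```text
time_s: 6.98
ee_pos: [0.5734, -0.162, 0.1692]
tool_rot: [[1.0, -0.005, -0.001], [-0.005, -1.0, -0.001], [-0.001, 0.001, -1.0]]
wrist_force: [-0.8, -0.3, 0.1]
opening: 0.004
gripper_force: 0.0
```

>>> jog_arm(commands=[{"delta_pos": [0, 135, 0], "twist": [0, 0, 0], "fingers": 255}, {"delta_pos": [0, 135, 0], "twist": [0, 0, 0], "fingers": 255}, {"delta_pos": [0, 135, 0], "twist": [0, 0, 0], "fingers": 255}, {"delta_pos": [0, 135, 40], "twist": [0, 0, 0], "fingers": 255}, {"delta_pos": [0, 135, 75], "twist": [0, 0, 0], "fingers": 255}])

```text
time_s: 7.6
ee_pos: [0.5731, -0.2916, 0.0934]
tool_rot: [[1.0, -0.001, -0.001], [-0.001, -1.0, 0.001], [-0.001, -0.001, -1.0]]
wrist_force: [0.5, -0.6, -0.1]
opening: 0.001
gripper_force: 0.0
```

>>> jog_arm(commands=[{"delta_pos": [0, 0, 2], "twist": [0, 0, 0], "fingers": 255}, {"delta_pos": [0, 0, 4], "twist": [0, 0, 0], "fingers": 255}, {"delta_pos": [0, 0, 4], "twist": [0, 0, 0], "fingers": 255}])

```text
time_s: 7.98
ee_pos: [0.5745, -0.2933, 0.0923]
tool_rot: [[1.0, -0.0, 0.002], [-0.0, -1.0, -0.001], [0.002, 0.001, -1.0]]
wrist_force: [0.0, -0.3, 0.4]
opening: 0.005
gripper_force: 0.0
```

>>> jog_arm(commands=[{"delta_pos": [0, 0, 9], "twist": [0, 0, 0], "fingers": 255}, {"delta_pos": [0, 0, 13], "twist": [0, 0, 0], "fingers": 255}, {"delta_pos": [0, 0, 13], "twist": [0, 0, 0], "fingers": 255}])

```text
time_s: 8.35
ee_pos: [0.5745, -0.2937, 0.0787]
tool_rot: [[1.0, -0.001, 0.002], [-0.001, -1.0, -0.001], [0.002, 0.001, -1.0]]
wrist_force: [0.2, 0.6, 7.2]
opening: 0.005
gripper_force: 3.4
```

>>> jog_arm(commands=[{"delta_pos": [0, 0, 3], "twist": [0, 0, 0], "fingers": 255}, {"delta_pos": [0, 0, 6], "twist": [0, 0, 0], "fingers": 255}, {"delta_pos": [0, 0, 6], "twist": [0, 0, 0], "fingers": 255}, {"delta_pos": [0, 0, 6], "twist": [0, 0, 0], "fingers": 255}])

```text
time_s: 8.85
ee_pos: [0.5746, -0.2938, 0.074]
tool_rot: [[1.0, -0.001, 0.003], [-0.001, -1.0, -0.002], [0.003, 0.002, -1.0]]
wrist_force: [-1.5, 0.9, 12.0]
opening: 0.002
gripper_force: 6.0
```

Right foot: 12 N, stiff. The middle foot is the softest. Now to its tag at (0.4785, -0.031).

>>> jog_arm(commands=[{"delta_pos": [0, 0, -60], "twist": [0, 0, 0], "fingers": 255}, {"delta_pos": [0, 0, -97], "twist": [0, 0, 0], "fingers": 255}, {"delta_pos": [-48, -132, -97], "twist": [0, 0, 0], "fingers": 255}, {"delta_pos": [-48, -132, -97], "twist": [0, 0, 0], "fingers": 255}, {"delta_pos": [-48, -132, -97], "twist": [0, 0, 0], "fingers": 255}])

```text
time_s: 9.48
ee_pos: [0.5237, -0.1578, 0.1685]
tool_rot: [[1.0, 0.001, -0.002], [0.001, -1.0, 0.001], [-0.002, -0.001, -1.0]]
wrist_force: [0.9, 0.1, 0.5]
opening: 0.003
gripper_force: 0.0
```

>>> jog_arm(commands=[{"delta_pos": [-48, -131, 0], "twist": [0, 0, -5], "fingers": 255}, {"delta_pos": [-48, -131, 0], "twist": [0, 0, -5], "fingers": 255}, {"delta_pos": [-48, -131, 0], "twist": [0, 0, -5], "fingers": 255}, {"delta_pos": [-48, -131, 40], "twist": [0, 0, -5], "fingers": 255}, {"delta_pos": [-48, -131, 55], "twist": [0, 0, -5], "fingers": 255}])

```text
time_s: 10.1
ee_pos: [0.4775, -0.0307, 0.1122]
tool_rot: [[0.996, 0.086, -0.002], [0.086, -0.996, 0.0], [-0.002, -0.0, -1.0]]
wrist_force: [-0.0, -0.3, -0.1]
opening: 0.006
gripper_force: 0.0
```

>>> jog_arm(commands=[{"delta_pos": [0, 0, 0], "twist": [0, 0, 0], "fingers": 255}, {"delta_pos": [0, 0, 0], "twist": [0, 0, 0], "fingers": 255}])

```text
time_s: 10.35
ee_pos: [0.4788, -0.031, 0.1144]
tool_rot: [[0.996, 0.085, 0.001], [0.085, -0.996, -0.0], [0.001, 0.001, -1.0]]
wrist_force: [0.5, 0.1, -0.7]
opening: 0.003
gripper_force: 0.0
```

```bash
python3 - <<'E'
from h import *
im=read_camera("side"); 
p=camera_params("side")
uv=cv2.projectPoints(np.array([[.4786,-.0308,.074]]),p["rvec"],p["tvec"],p["K"],p["D"])[0][0,0];print(uv)
a,b=int(uv[0]),int(uv[1])
cv2.imwrite("pics/s2.png",cv2.resize(im[b-50:b+50,a-65:a+65],None,fx=6,fy=6,interpolation=cv2.INTER_CUBIC)[:,:,::-1]);print(a-65,b-50)
E
```

```text
[287.931523   198.19854618]
222 148
```

View pics/s2.png

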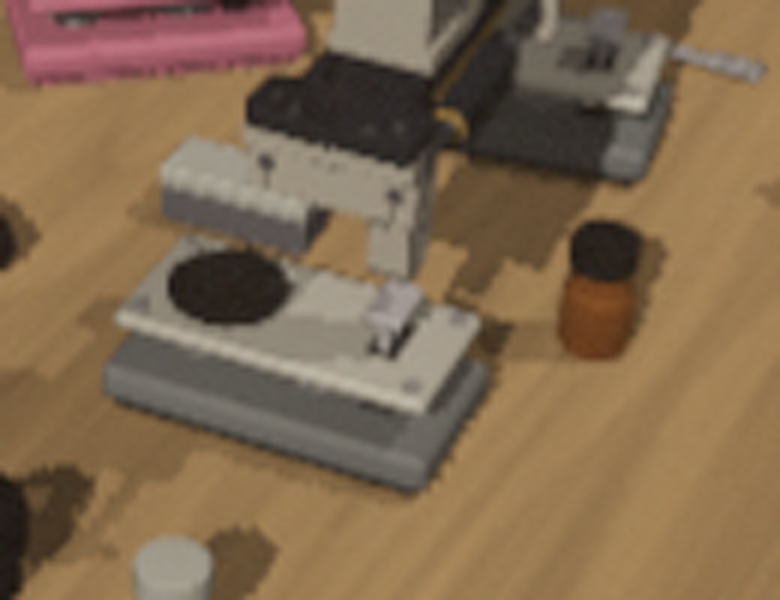

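In the crop the tag head is at (397,302), which is (288,198) in the full image and matches the projection. The fingertips are directly above it, so I press down.

>>> jog_arm(commands=[{"delta_pos": [0, 0, 14], "twist": [0, 0, 0], "fingers": 255}, {"delta_pos": [0, 0, 22], "twist": [0, 0, 0], "fingers": 255}, {"delta_pos": [0, 0, 30], "twist": [0, 0, 0], "fingers": 255}, {"delta_pos": [0, 0, 37], "twist": [0, 0, 0], "fingers": 255}, {"delta_pos": [0, 0, 37], "twist": [0, 0, 0], "fingers": 255}])

```text
time_s: 11.02
ee_pos: [0.4779, -0.0302, 0.0763]
tool_rot: [[0.996, 0.086, -0.0], [0.086, -0.996, -0.0], [-0.0, 0.0, -1.0]]
wrist_force: [0.1, -0.4, 1.8]
opening: 0.006
gripper_force: 1.4
```

>>> jog_arm(commands=[{"delta_pos": [0, 0, 2], "twist": [0, 0, 0], "fingers": 255}, {"delta_pos": [0, 0, 4], "twist": [0, 0, 0], "fingers": 255}, {"delta_pos": [0, 0, 4], "twist": [0, 0, 0], "fingers": 255}])

```text
time_s: 11.4
ee_pos: [0.4779, -0.0302, 0.0731]
tool_rot: [[0.996, 0.086, 0.001], [0.086, -0.996, -0.0], [0.0, 0.0, -1.0]]
wrist_force: [-0.3, -0.6, 6.0]
opening: 0.006
gripper_force: 3.3
```

>>> jog_arm(commands=[{"delta_pos": [0, 0, 1], "twist": [0, 0, 0], "fingers": 255}, {"delta_pos": [0, 0, 2], "twist": [0, 0, 0], "fingers": 255}, {"delta_pos": [0, 0, 2], "twist": [0, 0, 0], "fingers": 255}])

```text
time_s: 11.78
ee_pos: [0.478, -0.0303, 0.0725]
tool_rot: [[0.996, 0.087, 0.001], [0.087, -0.996, -0.001], [0.001, 0.001, -1.0]]
wrist_force: [-5.5, -0.6, 20.8]
opening: 0.005
gripper_force: 10.7
```

A firm stop at 0.0725 (tip at 47.5 mm) with 21 N means the tag is fully down. I'll retreat straight up, then out of the way.

>>> jog_arm(commands=[{"delta_pos": [0, 0, -40], "twist": [0, 0, 0], "fingers": 255}, {"delta_pos": [0, 0, -100], "twist": [0, 0, 0], "fingers": 255}, {"delta_pos": [-60, 0, -150], "twist": [0, 0, 0], "fingers": 255}, {"delta_pos": [-110, 0, -180], "twist": [0, 0, 0], "fingers": 255}, {"delta_pos": [-110, 0, -180], "twist": [0, 0, 0], "fingers": 255}])

```text
time_s: 12.4
ee_pos: [0.3663, -0.0393, 0.2522]
tool_rot: [[0.996, 0.086, 0.002], [0.086, -0.996, -0.001], [0.002, 0.001, -1.0]]
wrist_force: [1.2, 0.2, 0.4]
opening: 0.005
gripper_force: 0.0
```

```bash
python3 - <<'E'
from h import *
im=read_camera("side"); print(get_obs()["ee_pos"],get_obs()["wrist_force"])
cv2.imwrite("pics/s3.png",cv2.resize(im[110:310,150:400],None,fx=3,fy=3,interpolation=cv2.INTER_CUBIC)[:,:,::-1])
E
```

```text
[ 0.36664706 -0.039407    0.25196311] [-0.20694781  0.2608719   0.66574327]
```

View pics/s3.png

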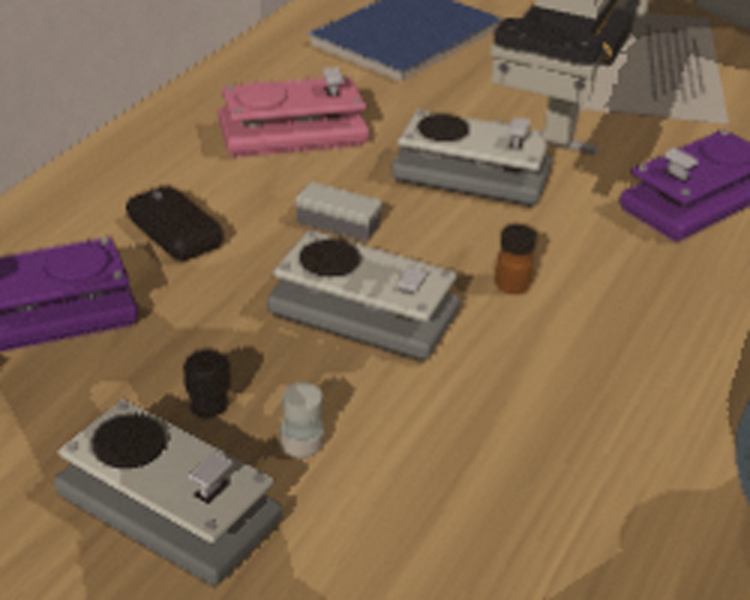

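The middle tag, at (412,277) in the crop, is down and its plate has sprung back up. The left tag (210,470) and right tag (517,132) are still up, and the other items are undisturbed.

```bash
python3 -c "
from cell import *
print(finish_job())"
```

```text
the job is handed in; nothing more can be done
None
```

I pressed all three pads from left to right: the middle foot was softest (about 2 N at 10 mm, against 9 N at about 8.5 mm on the left and 12 N at 9 mm on the right), its tag is now fully down, the other two tags are still up, and the job is handed in.

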